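# Change over the slides on a microscope loading tray

### The job

Change over the slides on the loading tray: swing the hold-down bar fully back, then push every used slide along its lane off the ledge so that it drops down the chute into the discard bin (they are oily: push them, do not lift them). Only when all used ones are gone, lay every fresh slide from the mat flat in a lane of its own, midway along the lane with its label tab towards the ledge, setting it down rather than dropping it; then swing the bar fully down over them. Leave the other things on the table where they are.

Things in the scene. Friction and masses are not known exactly. Their poses are not given: they have to be found in the camera images.
- station: fixed black tray on four pillars, lane floor 140 mm above the table; origin on the table under the tray's middle. x points along the lanes to their open end (away from the robot), y left, z up. Tray: x -85 to +75, y -115 to +115 mm. Four lanes 32 mm wide along x, lanes 0-3 centred at y = -82.5, -27.5, +27.5, +82.5 mm, parted by flat grey ribs 3 mm high over the full length
- ledge (a point): middle of the tray's far, open-end edge, at lane floor height (station x +75, z 140 mm). Lanes are open at both ends. Just below the ledge a polished steel chute as wide as the tray slopes down to the discard bin; both are fixed to the station
- bar (a joint): swing of the hold-down bar (10 mm steel cross bar on two 75 mm side arms, across all lanes): 0 = down, level, cross bar above station x -10 mm, 2 mm clear of the slides' tops; grows as it swings up and back to the robot, 1.57 = upright, 2.6 = fully back at its stop, clear of the lanes. Stiff hinge: stays where left, about 3 N at the grip moves it. Starts at 0 to 0.35
- bar_grip (a point): middle of the bar's black hand grip, a round sleeve 14 mm thick and 62 mm long parallel to the station's y, sticking out beyond the tray's left (+y) side; free all round. It moves on a circle of 75 mm radius about point bar_hinge
- bar_hinge (a point): point on the bar's hinge axis level with the middle of the grip (station x -85, y +160, z 161 mm); the axis is parallel to the station's y
- bin_in (a point): point on the inner floor of the grey discard bin at the foot of the chute, at the middle of its near wall (the one under the chute); the bin reaches 142 mm from it along x and 121 mm to either side ( far and side walls 60 mm high, near wall 30 mm); axes as the station; floor 4 mm above the table
- mat: black rubber mat 240 x 260 x 2 mm on the table, where the fresh slides lie; origin at the centre of its underside
- used0: used chambered slide: glass base 76 x 26 x 2.5 mm carrying a white plastic block (54 x 25 mm, flush with the base's -x end, its top 14 mm above the underside); the last 22 mm at the +x end is a bare label tab. About 35 g. Origin: centre of the base's underside; x lengthwise towards the tab, z up. Starts in lane 0, tab towards the ledge; may be absent (2 or 3 of 4 present)
- used1: used chambered slide: glass base 76 x 26 x 2.5 mm carrying a white plastic block (54 x 25 mm, flush with the base's -x end, its top 14 mm above the underside); the last 22 mm at the +x end is a bare label tab. About 35 g. Origin: centre of the base's underside; x lengthwise towards the tab, z up. Starts in lane 1, tab towards the ledge; may be absent (2 or 3 of 4 present)
- used2: used chambered slide: glass base 76 x 26 x 2.5 mm carrying a white plastic block (54 x 25 mm, flush with the base's -x end, its top 14 mm above the underside); the last 22 mm at the +x end is a bare label tab. About 35 g. Origin: centre of the base's underside; x lengthwise towards the tab, z up. Starts in lane 2, tab towards the ledge; may be absent (2 or 3 of 4 present)
- used3: used chambered slide: glass base 76 x 26 x 2.5 mm carrying a white plastic block (54 x 25 mm, flush with the base's -x end, its top 14 mm above the underside); the last 22 mm at the +x end is a bare label tab. About 35 g. Origin: centre of the base's underside; x lengthwise towards the tab, z up. Starts in lane 3, tab towards the ledge; may be absent (2 or 3 of 4 present)
- fresh0: fresh chambered slide: glass base 76 x 26 x 2.5 mm carrying a white plastic block (54 x 25 mm, flush with the base's -x end, its top 14 mm above the underside); the last 22 mm at the +x end is a bare label tab. About 35 g. Origin: centre of the base's underside; x lengthwise towards the tab, z up. Starts on the mat, turned any way; may be absent (3 or 4 of 4 present)
- fresh1: fresh chambered slide: glass base 76 x 26 x 2.5 mm carrying a white plastic block (54 x 25 mm, flush with the base's -x end, its top 14 mm above the underside); the last 22 mm at the +x end is a bare label tab. About 35 g. Origin: centre of the base's underside; x lengthwise towards the tab, z up. Starts on the mat, turned any way; may be absent (3 or 4 of 4 present)
- fresh2: fresh chambered slide: glass base 76 x 26 x 2.5 mm carrying a white plastic block (54 x 25 mm, flush with the base's -x end, its top 14 mm above the underside); the last 22 mm at the +x end is a bare label tab. About 35 g. Origin: centre of the base's underside; x lengthwise towards the tab, z up. Starts on the mat, turned any way; may be absent (3 or 4 of 4 present)
- fresh3: fresh chambered slide: glass base 76 x 26 x 2.5 mm carrying a white plastic block (54 x 25 mm, flush with the base's -x end, its top 14 mm above the underside); the last 22 mm at the +x end is a bare label tab. About 35 g. Origin: centre of the base's underside; x lengthwise towards the tab, z up. Starts on the mat, turned any way; may be absent (3 or 4 of 4 present)
- oil: bystander: small immersion oil bottle, 34 mm across, 72 mm tall, upright; origin at the centre of its underside
- driver: bystander: ball driver 160 mm long lying on the table
- objective: bystander: metal microscope objective standing on end, 33 mm across, 48 mm tall; origin at the centre of its underside
- tissue: bystander: cardboard packet of lens tissue 110 x 75 x 22 mm; origin at the centre of its underside
- postholder: bystander: black post holder on a 62 mm round foot, 98 mm tall; origin at the centre of its underside
- mailer: bystander: white slide mailer box 85 x 34 x 16 mm, closed, not one of the slides; origin at the centre of its underside
Mind the look-alikes: they are no part of the job. Leave any red look-alike of the fresh2 alone.

How it is judged:
By the outcome, as a careful person would: the job done as asked, in the order asked, and still so for the second after the job is handed in, with the robot touching nothing.
Of used0, used1, used2, used3 only 2 to 3 are there at a start; the rules pass over those that are not, and their reading is None.
Of fresh0, fresh1, fresh2, fresh3 only 3 to 4 are there at a start; the rules pass over those that are not, and their reading is None.
At some moment in a run one of fresh0, fresh1, fresh2, fresh3 may be knocked a few centimetres aside while the robot is not near it.
It also fails if it takes over 210 s, if anything falls off the work surface, if the arm or the gripper's body presses on something with over 40 N, if the wrist force passes 120 N, or if a joint passes its speed limit or range.

### The arm

A 6-joint arm with a two-finger parallel gripper is mounted at the origin on the work surface. World frame = base frame: x ahead of the robot, y to its left, z up, the work surface at z = 0. Lengths are in m, angles in rad, forces in N, time in s.
With the tool pointing down it reaches from about 0.35 to 0.8 m from the base axis. Payload 7.3 kg.
Tool frame: the origin (TCP) lies midway between the tips of the shut fingers; the grasp point (between the pads) lies 19 mm behind it (env.grip_point_offset is the distance from the TCP to the grasp point, in m); z points along the fingers, y is the line along which they close (so a half turn about z gives the same grasp; the last joint's range is limited). The gripper opens to 85 mm and grips with 20 to 120 N. Pads are 22 mm wide; open, the fingers measure 114 mm over their backs; the gripper's body (76 mm by 85 mm) begins 54 mm behind the grasp point. The pads swing forward as they close: fully open they stand 13 mm farther back than shut.
Start: joints at [0.979, 0.342, 1.524, -0, 1.275, -0.146], TCP at [0.226, 0.474, 0.231] pointing down, gripper open.
Joint ranges: [-2.53, 2.53], [-0.77, 2.02], [0.04, 2.7], [-1, 4.14], [0.28, 2.66], [-3.11, 3.11]. Speed limits (rad/s): [2.57, 2.57, 3.14, 3.14, 3.14, 3.14].

### API

Orientations are given as a unit quaternion [w, x, y, z].
In Python, from plant import env, imaging, job gives the robot as it stands. Calls block until the motion is done:
- env.move_pose(position, orientation): joint-space move of the TCP to a pose.
- env.move_linear(position, frame=None, rate=0.15): straight line of the TCP; frame=None keeps the orientation; rate is the mean speed in m/s.
- env.movej(angles): joint-space move.
- env.set_gripper(opening, effort=None): opening from 0.0 (shut) to 1.0 (fully open); effort is the grip in N (None keeps the last); returns when the fingers have stopped.
- env.sleep(seconds).
- env.solve_ik(position, orientation): joint angles nearest the present ones, or None.
- imaging.read_camera(name): name is "side" or "top"; returns a dict with "img" (400x640x3 uint8, red, green, blue), "z_map" (400x640 float32, m along the optical axis (not along the pixel's ray), 0 where there is no reading), "camera_matrix" (3x3 intrinsics, pixels), "rvec" (rotation vector, rad) and "tvec" (3), from world to camera coordinates, as OpenCV has them. Camera axes: x right, y down, z forward; pixel columns grow to the right and rows downward; lengths in m; the calibration is good to about 2 mm. A picture is of the moment at which its call begins.
A pose or a line that the arm cannot do raises env.Unreachable and nothing moves.
- job.sign_off(): hands the job in; it is judged then, once.
Readings, each from a call of its own:
- env.read_clock(): time.
- env.read_qpos(): joint angles.
- env.read_qvel(): joint speeds.
- env.read_tau(): joint torques, N m.
- env.read_tool_pos(): TCP position.
- env.read_orientation(): TCP orientation.
- env.read_force(): force on the tool from outside, world axes, zero at the start.
- env.read_wrist_torque(): the same for the moment, N m.
- env.read_grip_width(): opening from 0.0 (shut) to 1.0 (fully open).
- env.read_grip_force(): force on a finger pad.
Only numpy, scipy, OpenCV 4.12 (cv2) and the standard library are available. Lean on these libraries where they do the work, as an engineer would, in place of code of your own. Each camera call takes 0.05 s, during which the arm holds its last target. There are 200 camera calls.

## Working session

There is one attempt and no reset: what is moved stays moved. The work goes in short steps, each a Python script; the robot and the scene stay as the last script left them, time stands still between calls to the robot, and variables do not carry over. Pictures are saved under pics/ and viewed, at most 14 in all, crops included, and the job is handed in when it is done.

```bash
ls; mkdir -p pics
python3 - <<'E'
from plant import env, imaging, job
import cv2,numpy as np
for n in ("top","side"):
    d=imaging.read_camera(n)
    cv2.imwrite(f"pics/{n}0.png",d["img"][:,:,::-1]); np.savez(f"pics/{n}0.npz",**d)
    R=cv2.Rodrigues(d["rvec"])[0]; print(n,d["camera_matrix"],(-R.T@np.ravel(d["tvec"])),R)
print(env.read_clock(),env.read_tool_pos(),env.read_orientation(),env.grip_point_offset)
E
```

```text
pics
top [[396.77511209   0.         323.72784837]
 [  0.         396.77511209 197.08115646]
 [  0.           0.           1.        ]] [0.44356415 0.00178856 1.18266894] [[ 0.00548238 -0.99988917  0.01384186]
 [-0.99758976 -0.00642621 -0.0690896 ]
 [ 0.06917089 -0.01342972 -0.99751443]]
side [[401.07262959   0.         327.14857209]
 [  0.         401.07262959 197.5338218 ]
 [  0.           0.           1.        ]] [-0.0655797  -0.88231563  0.76623414] [[ 0.82115965 -0.570179   -0.02434606]
 [-0.30510661 -0.40255662 -0.86305164]
 [ 0.48229325  0.71613133 -0.50452864]]
0.1 [0.22615133 0.473417   0.23070522] [-2.37256821e-04  2.21053017e-01  9.75261565e-01 -6.22565958e-04] 0.0187
```

View pics/top0.png

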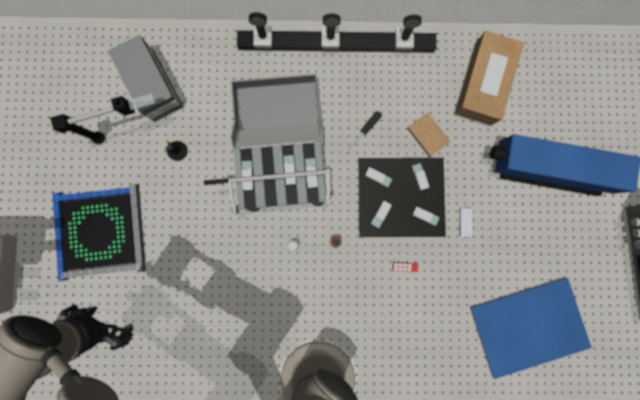

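View pics/side0.png

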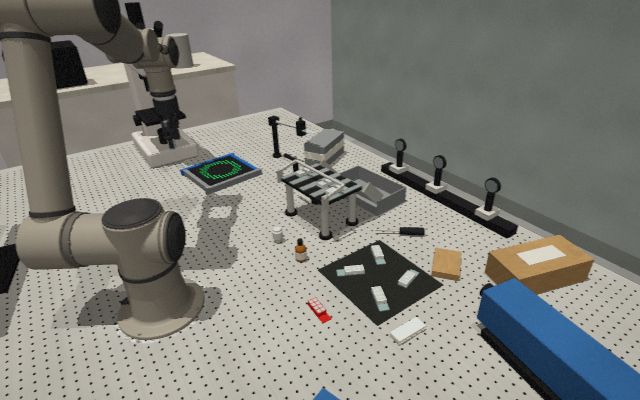

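The top view shows used slides near (247,172), (290,167) and (311,165), which are lanes 3, 1 and 0. Four fresh slides lie on the mat at (378,177), (421,177), (382,214) and (426,215), the bar grip is at (215,182), and the red look-alike is at (405,267). I'll zoom in on the tray and mat.

```bash
cat > h.py <<'E'
import numpy as np, cv2
from scipy.spatial.transform import Rotation as Ro
def cam(d):
    R=cv2.Rodrigues(d["rvec"])[0]; return d["camera_matrix"],R,np.ravel(d["tvec"])
def cloud(d):
    "world point of each pixel, from the depth map (nan where none)"
    K,R,t=cam(d); z=d["z_map"].astype(float); z=np.where(z>0,z,np.nan)
    v,u=np.mgrid[:z.shape[0],:z.shape[1]]
    P=np.stack([(u-K[0,2])/K[0,0]*z,(v-K[1,2])/K[1,1]*z,z],-1)
    return (P-t)@R
def ray(d,uv,h):
    "pixel(s) to world on plane z=h"
    K,R,t=cam(d); uv=np.atleast_2d(uv).astype(float)
    r=np.c_[(uv-K[:2,2])/K[0,0],np.ones(len(uv))]@R; c=-R.T@t
    return c+r*((h-c[2])/r[:,2])[:,None]
def proj(d,P):
    return cv2.projectPoints(np.atleast_2d(P).astype(float),d["rvec"],d["tvec"],d["camera_matrix"],None)[0].reshape(-1,2)
E
python3 - <<'E'
from h import *
d=dict(np.load("pics/top0.npz")); P=cloud(d); im=d["img"]
c=np.vstack([cv2.resize(im[s],(640,None or 300),interpolation=cv2.INTER_CUBIC) for s in (np.s_[135:219,200:340+39],np.s_[150:245,345:548])][:1])
a=cv2.resize(im[130:220,200:340],None,fx=5,fy=5,interpolation=cv2.INTER_CUBIC)
cv2.imwrite("pics/crop1.png",a[:,:,::-1])
b=cv2.resize(im[150:245,350:480],None,fx=6,fy=6,interpolation=cv2.INTER_CUBIC)
cv2.imwrite("pics/crop2.png",b[:,:,::-1])
reg=np.zeros(P.shape[:2],bool); reg[130:220,195:340]=1
z=P[...,2]
m=reg&(z>.132)&(z<.148); q=P[m]; print("tray",m.sum(),q.min(0),q.max(0),cv2.minAreaRect(q[:,:2].astype(np.float32)*1000))
h=np.histogram(z[reg],np.arange(0,.22,.005)); print([(round(e,3),int(n)) for n,e in zip(*h) if n])
m=reg&(z>.16); q=P[m]; print("bar",len(q),cv2.minAreaRect(q[:,:2].astype(np.float32)*1000))
# bar pixels by z along y
for y0 in np.arange(-.06,.34,.02):
    s=q[(q[:,1]>y0)&(q[:,1]<=y0+.02)]
    if len(s): print(round(y0,2),len(s),s.mean(0).round(4),s[:,0].min().round(3),s[:,0].max().round(3))
E
```

```text
tray 4457 [ 0.47250382 -0.01559676  0.13221833] [0.69324611 0.23693469 0.14799966] ((583.2715454101562, 110.41625213623047), (207.95550537109375, 241.6295928955078), 3.6374738216400146)
[(np.float64(0.0), 3520), (np.float64(0.005), 211), (np.float64(0.01), 48), (np.float64(0.015), 2), (np.float64(0.02), 1), (np.float64(0.025), 1), (np.float64(0.04), 1), (np.float64(0.045), 19), (np.float64(0.05), 30), (np.float64(0.055), 49), (np.float64(0.06), 76), (np.float64(0.065), 82), (np.float64(0.07), 93), (np.float64(0.075), 110), (np.float64(0.08), 110), (np.float64(0.085), 107), (np.float64(0.09), 116), (np.float64(0.095), 105), (np.float64(0.1), 114), (np.float64(0.105), 116), (np.float64(0.11), 112), (np.float64(0.115), 47), (np.float64(0.12), 81), (np.float64(0.125), 36), (np.float64(0.13), 24), (np.float64(0.135), 799), (np.float64(0.14), 3106), (np.float64(0.145), 569), (np.float64(0.15), 269), (np.float64(0.155), 223), (np.float64(0.16), 9), (np.float64(0.165), 64), (np.float64(0.17), 68), (np.float64(0.175), 96), (np.float64(0.18), 368), (np.float64(0.185), 110), (np.float64(0.19), 1)]
bar 716 ((534.4583129882812, 133.00636291503906), (109.86050415039062, 316.304931640625), 5.319930076599121)
-0.04 49 [ 0.5133 -0.0228  0.17  ] 0.494 0.539
-0.02 61 [ 0.5585 -0.0142  0.1788] 0.499 0.582
0.0 31 [0.5749 0.0093 0.1823] 0.57 0.579
0.02 32 [0.5726 0.0298 0.1825] 0.569 0.577
0.04 32 [0.5706 0.0501 0.1824] 0.566 0.577
0.06 31 [0.5698 0.0707 0.182 ] 0.564 0.595
0.08 32 [0.567  0.0905 0.1827] 0.563 0.571
0.1 31 [0.5644 0.111  0.1828] 0.56 0.568
0.12 31 [0.563  0.1306 0.1829] 0.558 0.568
0.14 32 [0.5614 0.1504 0.1827] 0.557 0.566
0.16 32 [0.5587 0.1706 0.1827] 0.555 0.563
0.18 27 [0.5572 0.1896 0.1827] 0.552 0.563
0.2 63 [0.5212 0.213  0.176 ] 0.472 0.56
0.22 112 [0.5241 0.2258 0.176 ] 0.472 0.56
0.24 46 [0.5511 0.2498 0.1845] 0.544 0.557
0.26 43 [0.5496 0.2697 0.1847] 0.544 0.557
0.28 31 [0.5476 0.2867 0.1836] 0.542 0.554
```

View pics/crop1.png

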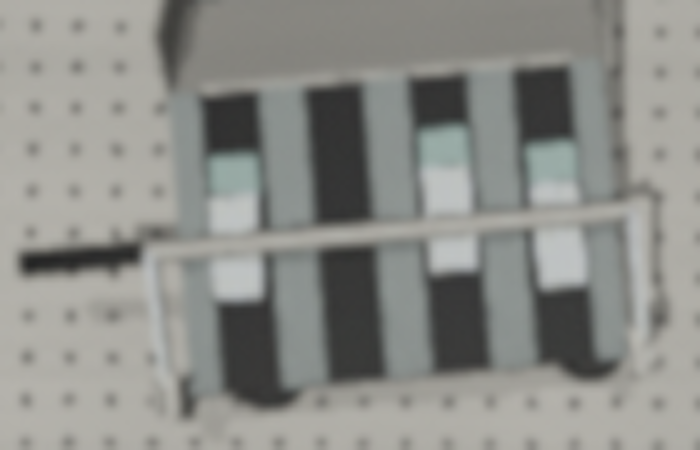

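View pics/crop2.png

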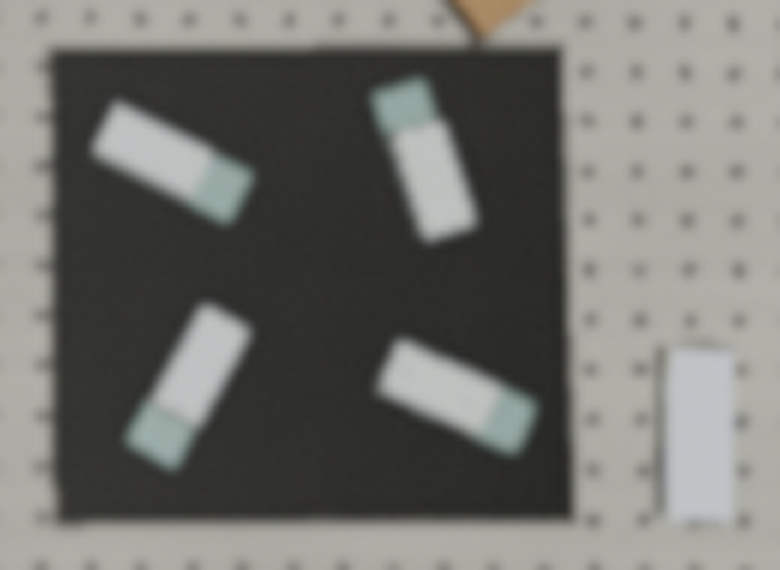

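Crop 1 shows lanes 3, 1 and 0 holding used slides with their tabs (cyan) towards the chute, and lane 2 empty. Crop 2 shows four fresh slides in the four quarters of the mat. The mailer is to the right, off the mat. Next I'll fit the station pose and the slide poses.

```bash
cat >> h.py <<'E'
from scipy.optimize import least_squares
def fresh(d, box=(350,150,455,245), top=.016, tab=.0045):
    "blobs on dark mat -> list of (x,y,yaw of slide, white-area, tab-area, length, width)"
    x0,y0,x1,y1=box; im=cv2.resize(d["img"][y0:y1,x0:x1],None,fx=4,fy=4,interpolation=cv2.INTER_CUBIC)
    hsv=cv2.cvtColor(im,cv2.COLOR_RGB2HSV); br=hsv[...,2]>95
    mat=cv2.morphologyEx((hsv[...,2]<80).astype(np.uint8),cv2.MORPH_CLOSE,np.ones((90,90)))
    n,L,st,ce=cv2.connectedComponentsWithStats((br).astype(np.uint8)); out=[]
    px=lambda p:(np.asarray(p)+.5)/4-.5+[x0,y0]
    for i in range(1,n):
        if not 300*1.5<st[i,4]<3500: continue
        m=L==i; w=m&(hsv[...,1]<25); t=m&(hsv[...,1]>=25)
        w=cv2.morphologyEx(w.astype(np.uint8),cv2.MORPH_OPEN,np.ones((9,9)))>0
        t=cv2.morphologyEx(t.astype(np.uint8),cv2.MORPH_OPEN,np.ones((9,9)))>0
        if w.sum()<100 or t.sum()<50: continue
        cw=ray(d,px(np.argwhere(w)[:,::-1]),top)[:,:2]; ct=ray(d,px(np.argwhere(t)[:,::-1]),tab)[:,:2]
        r=cv2.minAreaRect((cw*1000).astype(np.float32)); b=cv2.boxPoints(r); e=b[1]-b[0]; f=b[2]-b[1]
        a=e if np.hypot(*e)>np.hypot(*f) else f; a=a/np.hypot(*a)
        c=cw.mean(0)
        if a@(ct.mean(0)-c)<0: a=-a
        out.append((*(c+a*.011),np.arctan2(a[1],a[0]),w.sum(),t.sum(),*np.round(sorted(r[1]),1),*ct.mean(0)))
    return out
E
python3 - <<'E'
from h import *
d=dict(np.load("pics/top0.npz")); g=cv2.cvtColor(d["img"],cv2.COLOR_RGB2GRAY).astype(float)
# lane edges: initial pose from bar/tray
yaw=.098; c=np.array([.583+.005,.110])   # tray centre is station x -5
hints=[]
ye=[yc+s*.016 for yc in (-.0825,-.0275,.0275,.0825) for s in(-1,1)]
def W(x,y,yaw,c): return c+np.array([np.cos(yaw)*x-np.sin(yaw)*y,np.sin(yaw)*x+np.cos(yaw)*y])
def samp(P):
    uv=proj(d,P).astype(np.float32); return cv2.remap(g.astype(np.float32),uv[None,:,0],uv[None,:,1],cv2.INTER_LINEAR)[0]
for it in range(3):
    E=[]
    for k,y in enumerate(ye):
        for x in list(np.arange(-.075,-.055,.003))+list(np.arange(.05,.07,.003)):
            s=np.arange(-.009,.0091,.0005); p=samp([[*W(x,y+q,yaw,c),.143] for q in s])
            gr=np.gradient(p)*(1 if k%2 else -1); 
            if gr.max()>4:
                w=np.clip(gr,0,None)**2; E.append([*W(x,y+(w*s).sum()/w.sum(),yaw,c),y])
    E=np.array(E)
    f=least_squares(lambda v:-np.sin(v[0])*E[:,0]+np.cos(v[0])*E[:,1]-v[1]-E[:,2],[yaw,.05],loss="soft_l1",f_scale=.001)
    yaw=f.x[0]; n=np.array([-np.sin(yaw),np.cos(yaw)]); t=np.array([n[1],-n[0]]); c=t*(c@t)+n*f.x[1]
    print(len(E),yaw,c,np.abs(f.fun).mean())
# x edges along ribs
for xe in(.075,-.085):
    r=[]
    for y in(-.055,0,.055,-.107,.107):
        s=np.arange(-.015,.0151,.0005); p=samp([[*W(xe+q,y,yaw,c),.143] for q in s]); r.append(p[::3].round().astype(int)); 
    print(xe,np.arange(-15,15.1,1.5)); print(np.array(r))
for f in fresh(d): print(np.round(f,4))
np.save("st.npy",[*c,yaw])
# used slides
for f in fresh(d,(235,135,325,212),.154,.1425): 
    p=np.array(f[:2])-c; print("used",np.round([p@t,p@n,f[2]-yaw,*f[3:7]],4))
E
```

```text
96 0.09708030443946744 [0.58826045 0.10732556] 0.0007748556424135618
96 0.09710725310401436 [0.58826126 0.10731732] 0.0007782297732021362
96 0.09704991664464803 [0.58826146 0.10731524] 0.0007771085832628267
0.075 [-15.  -13.5 -12.  -10.5  -9.   -7.5  -6.   -4.5  -3.   -1.5   0.    1.5
   3.    4.5   6.    7.5   9.   10.5  12.   13.5  15. ]
[[143 146 149 154 156 154 149 142 137 132 132 131 131 131 131 131 132 132
  132 132 133]
 [144 146 149 153 153 151 147 142 138 135 134 133 132 132 132 132 133 132
  132 132 132]
 [144 145 149 152 153 153 148 143 138 134 132 132 131 131 131 131 131 131
  131 132 132]
 [143 142 141 139 137 135 133 133 132 132 132 132 132 133 133 132 133 133
  133 133 133]
 [141 141 139 137 135 132 129 126 124 121 118 116 112 108 103  99  96  92
   90  87  85]]
-0.085 [-15.  -13.5 -12.  -10.5  -9.   -7.5  -6.   -4.5  -3.   -1.5   0.    1.5
   3.    4.5   6.    7.5   9.   10.5  12.   13.5  15. ]
[[154 148 141 138 135 137 139 140 142 143 143 143 144 144 144 144 143 143
  144 144 144]
 [155 151 146 140 137 137 138 140 141 142 143 143 143 143 143 143 143 144
  144 144 144]
 [147 140 134 129 129 132 135 139 141 142 142 142 142 142 143 143 143 143
  143 143 143]
 [101  92  92 101 116 127 137 139 141 142 143 143 143 143 144 144 144 144
  144 144 144]
 [157 154 148 140 136 134 136 138 139 140 141 141 141 142 142 142 142 143
  143 143 143]]
```

```bash
sed -i 's/<3500/<7000/' h.py
python3 - <<'E'
from h import *
d=dict(np.load("pics/top0.npz")); g=cv2.cvtColor(d["img"],cv2.COLOR_RGB2GRAY).astype(np.float32)
cx,cy,yaw=np.load("st.npy"); c=np.array([cx,cy]); t=np.array([np.cos(yaw),np.sin(yaw)]); n=np.array([-t[1],t[0]])
def prof(x,y,z,q):
    uv=proj(d,[[*(c+(x+s)*t+y*n),z] for s in q]).astype(np.float32); return cv2.remap(g,uv[None,:,0],uv[None,:,1],cv2.INTER_LINEAR)[0]
q=np.arange(-.02,.0081,.002); print(q*1000)
for xe in(.075,-.085):
    for y in(-.0825,-.0275,.0275,.0825): print(xe,prof(xe,y,.14,q).round().astype(int))
P=cloud(d).reshape(-1,3); S=np.c_[(P[:,:2]-c)@t,(P[:,:2]-c)@n,P[:,2]]
for y in(-.055,0,.055):   # depth profile along ribs at both ends
    for xe in(.075,-.085):
        m=(abs(S[:,1]-y)<.008)&(abs(S[:,0]-xe+.006)<.014); s=S[m]; s=s[s[:,0].argsort()]
        b=np.arange(xe-.02,xe+.008,.003); print(y,xe,[(round((k-xe)*1000,1),round(float(np.median(s[(s[:,0]>=k)&(s[:,0]<k+.003),2]))*1000,1)) for k in b if ((s[:,0]>=k)&(s[:,0]<k+.003)).any()])
F=fresh(d)
for f in F: print(np.round(f,4))
for f in fresh(d,(235,135,325,212),.154,.1425): 
    p=np.array(f[:2])-c; print("used",np.round([p@t,p@n,f[2]-yaw,*f[3:7]],4))
hsv=cv2.cvtColor(d["img"],cv2.COLOR_RGB2HSV); print(hsv[172:184,378],hsv[182:186,388])
E
```

```text
[-2.00000000e+01 -1.80000000e+01 -1.60000000e+01 -1.40000000e+01
 -1.20000000e+01 -1.00000000e+01 -8.00000000e+00 -6.00000000e+00
 -4.00000000e+00 -2.00000000e+00 -1.73472348e-14  2.00000000e+00
  4.00000000e+00  6.00000000e+00  8.00000000e+00]
0.075 [ 54  54  57  65  95 123 144 149 142 136 132 131 131 131 132]
0.075 [ 52  52  55  66  95 127 146 151 145 138 134 133 133 132 132]
0.075 [ 51  51  54  67  92 122 139 145 142 137 134 133 132 131 131]
0.075 [ 49  49  51  63  84 113 133 141 142 136 133 132 132 132 132]
-0.085 [154 137 116  94  72  63  59  59  60  59  59  59  59  60  59]
-0.085 [161 160 157 152 140 117  92  70  60  59  59  59  58  58  58]
-0.085 [142 145 149 148 141 119  92  71  60  58  58  58  58  58  58]
-0.085 [138 113  87  68  56  54  55  56  57  58  57  57  56  56  56]
-0.055 0.075 [(np.float64(-20.0), 142.9), (np.float64(-17.0), 141.8), (np.float64(-14.0), 142.4), (np.float64(-8.0), 124.0), (np.float64(-5.0), 122.6), (np.float64(-2.0), 113.8), (np.float64(1.0), 110.6), (np.float64(4.0), 108.3), (np.float64(7.0), 104.7)]
-0.055 -0.085 [(np.float64(-20.0), 0.5), (np.float
[... 1238 characters left out ...]
44.6), (np.float64(7.0), 142.2)]
[ 5.898e-01 -3.008e-01  3.105e-01  3.317e+03  1.008e+03  3.180e+01
  6.060e+01  6.183e-01 -2.925e-01]
[ 5.8630e-01 -1.7650e-01 -2.0314e+00  3.3840e+03  9.6600e+02  3.2100e+01
  6.1600e+01  5.7320e-01 -2.0350e-01]
[ 4.7510e-01 -1.8270e-01  2.6428e+00  3.4270e+03  7.4300e+02  3.1300e+01
  6.3200e+01  4.4750e-01 -1.6940e-01]
[ 4.711e-01 -3.172e-01 -1.982e+00  3.408e+03  8.890e+02  3.190e+01
  6.200e+01  4.585e-01 -3.453e-01]
[[ 80   5 169]
 [ 70   4 188]
 [ 70   4 193]
 [ 75   5 194]
 [ 75   5 194]
 [ 90   4 193]
 [ 83   5 194]
 [ 90   5 191]
 [ 90   6 179]
 [ 83   7 152]
 [ 75   9 109]
 [ 60   8  68]] [[ 83  26 167]
 [ 82  28 163]
 [ 81  28 154]
 [ 80  28 137]]
```

```bash
sed -i 's/\[...,1\]<25/[...,1]<16/;s/\[...,1\]>=25/[...,1]>=16/' h.py
cat > r.py <<'E'
from h import *
from plant import env, imaging, job
ST=np.load("st.npy"); C=ST[:2]; yaw=ST[2]; T=np.array([np.cos(yaw),np.sin(yaw)]); N=np.array([-T[1],T[0]])
def W(x,y,z): return np.array([*(C+x*T+y*N),z])
def S(p): p=np.asarray(p); return np.array([(p[:2]-C)@T,(p[:2]-C)@N])
def q(psi): return np.array([0,np.cos(psi/2),np.sin(psi/2),0])
def best(pos,psi):
    "of the two half-turn equivalents, the one with least wrist travel"
    j0=np.array(env.read_qpos()); r=[]
    for a in (psi,psi+np.pi):
        j=env.solve_ik(pos,q(a))
        if j is not None: r.append((np.abs(np.array(j)-j0).max(),a))
    return min(r)[1]
def shot(n,name=None):
    d=imaging.read_camera(n)
    if name: np.savez(f"pics/{name}.npz",**d)
    return d
def grip_at(a): return W(-.085+.075*np.cos(a),.160,.161+.075*np.sin(a)-env.grip_point_offset)
def swing(a0,a1,n):
    "follow the grip's circle; returns peak force"
    F=[]
    for a in np.linspace(a0,a1,n+1)[1:]:
        env.move_linear(grip_at(a),rate=.08); F.append(np.array(env.read_force()).round(1))
    return F
E
python3 - <<'E'
import numpy as np
s=np.load("st.npy"); np.save("st.npy",[s[0]-.011*np.cos(s[2]),s[1]-.011*np.sin(s[2]),s[2]])
from r import *
a0=.222; p=grip_at(a0); up=p+[0,0,.09]
psi=best(up,yaw+np.pi/2); print(ST,p,psi)
env.set_gripper(.55,effort=25)
env.move_pose(up,q(psi)); env.move_linear(p,rate=.1)
print(env.read_clock(),env.read_tool_pos(),env.read_force())
env.set_gripper(0.0); print("width",env.read_grip_width()*85,env.read_grip_force(),env.read_force())
F=swing(a0,2.63,12); print(*F,sep="\n"); print(env.read_grip_width()*85,env.read_tool_pos(),grip_at(2.6),env.read_clock())
d=shot("side","side1"); cv2.imwrite("pics/side1.png",cv2.resize(d["img"][90:290,180:480],None,fx=2.5,fy=2.5)[:,:,::-1])
E
```

```text
[0.57731322 0.10624937 0.09704992] [0.55002474 0.26434914 0.15881357] 1.6678462434395447
3.05 [0.55041134 0.26453915 0.159546  ] [ 0.43939519 -0.29561725  0.84880354]
width 12.570325918479764 25.875254273414612 [6.8427612  0.96166598 0.18995289]
[6.4 1.1 2.6]
[7.8 0.4 3.6]
[8.8 0.6 6.7]
[ 9.1  0.4 11.3]
[ 8.2 -1.  17.7]
[ 3.1 -1.1 17.6]
[-0.1 -1.7 13.1]
[-0.4 -0.7  8.9]
[-2.1 -0.1  5.9]
[0.4 1.1 0.3]
[ 4.4  2.5 -4.4]
[ 9.2  0.4 10.7]
12.935246361867241 [0.41565443 0.25149542 0.18137009] [0.41324534 0.25103288 0.1809626 ] 7.5417
```

View pics/side1.png

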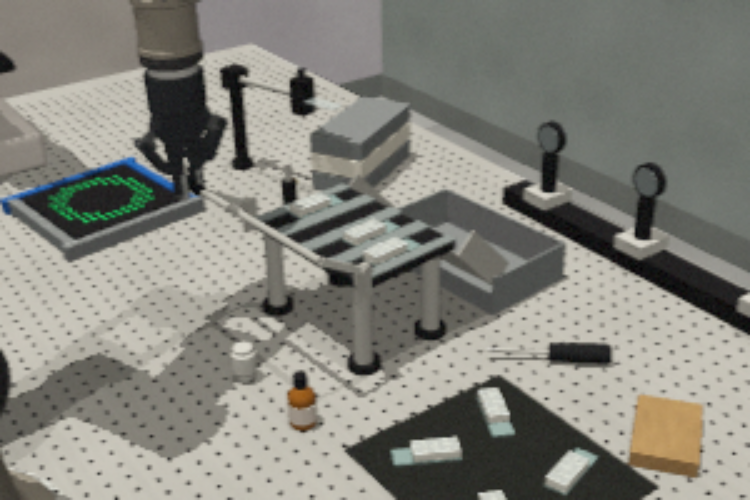

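The bar is at its stop, with a reaction of about 9 N at the end of the swing. All three used slides are visible on the tray, and the fresh ones haven't moved. I'll release the bar, measure the used slides from depth and push them off.

```bash
cat >> r.py <<'E'
def tops(d,zlo=.148,zhi=.165):
    "block tops on the tray, from depth, per lane: x-range, y-mean in station axes"
    P=cloud(d).reshape(-1,3); s=np.c_[S(P[:,:2]) if 0 else np.c_[(P[:,:2]-C)@T,(P[:,:2]-C)@N],P[:,2]]
    o={}
    for k,y in enumerate((-.0825,-.0275,.0275,.0825)):
        m=s[(abs(s[:,1]-y)<.02)&(s[:,0]>-.1)&(s[:,0]<.1)&(s[:,2]>zlo)&(s[:,2]<zhi)]
        if len(m)>20: o[k]=(len(m),*np.percentile(m[:,0],[2,98]).round(4),m[:,1].mean().round(4),m[:,2].mean().round(4))
    return o
E
python3 - <<'E'
import numpy as np
s=np.load("st.npy"); np.save("st.npy",[s[0]+.0015*np.cos(s[2]),s[1]+.0015*np.sin(s[2]),s[2]])
from r import *
env.set_gripper(.5); p=np.array(env.read_tool_pos()); print(env.read_force())
env.move_linear(p+[0,0,.09],rate=.2); env.set_gripper(0.0)
d=shot("top","top1"); cv2.imwrite("pics/top1.png",cv2.resize(d["img"][60:260,180:480],None,fx=2.5,fy=2.5)[:,:,::-1])
print(tops(d)); print(env.read_clock(),env.read_qpos())
for f in fresh(d): print(np.round(f,4))
E
```

```text
[ 0.03410647 -0.55197799 -0.09767604]
{0: (200, np.float64(-0.0457), np.float64(0.0068), np.float64(-0.0837), np.float64(0.1546)), 1: (202, np.float64(-0.0321), np.float64(0.02), np.float64(-0.0277), np.float64(0.1545)), 3: (213, np.float64(-0.0364), np.float64(0.0164), np.float64(0.084), np.float64(0.1545))}
9.1167 [3.88154886e-01 2.33939607e-01 1.57187039e+00 1.72700607e-05
 1.33612631e+00 2.91107094e-01]
[ 5.889e-01 -3.011e-01  3.195e-01  3.279e+03  1.151e+03  3.250e+01
  5.850e+01  6.174e-01 -2.930e-01]
[ 5.8700e-01 -1.7500e-01 -2.0309e+00  3.2910e+03  1.2090e+03  3.2800e+01
  5.8000e+01  5.7400e-01 -2.0220e-01]
[ 4.7660e-01 -1.8370e-01  2.6365e+00  3.2980e+03  1.2810e+03  3.1700e+01
  5.9000e+01  4.5090e-01 -1.7010e-01]
[ 4.7170e-01 -3.1580e-01 -1.9915e+00  3.3000e+03  1.0840e+03  3.2300e+01
  5.8900e+01  4.5910e-01 -3.4410e-01]
```

View pics/top1.png

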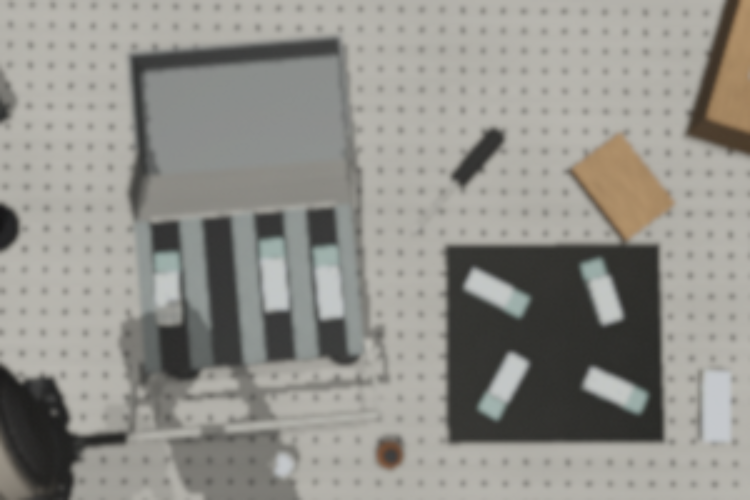

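Top view: the bar lies back clear of the lanes at crop row ~425, the three used slides are in place, and all four fresh slides are on the mat. Pushing now.

Run:
```python
from r import *
psi=best(W(-.07,.0825,.25),yaw+np.pi/2)
for k,y,tail in((3,.0825,-.0375),(1,-.0275,-.033),(0,-.0825,-.0465)):
    x0=tail-.032
    env.move_pose(W(x0,y,.25),q(psi)); env.move_linear(W(x0,y,.146),rate=.15)
    f0=np.array(env.read_force())
    env.move_linear(W(.03,y,.146),rate=.08); f1=np.array(env.read_force())
    env.move_linear(W(.088,y,.146),rate=.06); f2=np.array(env.read_force())
    env.move_linear(W(.088,y,.25),rate=.25)
    print(k,(f1-f0).round(1),(f2-f0).round(1),env.read_clock())
env.move_pose(W(-.10,.16,.30),q(psi)); 
d=shot("top","top2"); print(tops(d)); a=cv2.resize(d["img"][60:220,200:350],None,fx=3,fy=3)
e=shot("side","side2"); b=cv2.resize(e["img"][140:250,250:420],None,fx=2,fy=2)
o=np.zeros((480,800,3),np.uint8); o[:,:450]=a; o[:220,455:795]=b; cv2.imwrite("pics/c2.png",o[:,:,::-1]); print(env.read_clock())
```

```text
3 [ 0.1 -0.6  1.3] [-0.9  1.2  0.1] 13.5667
1 [-0.6  0.1  0.3] [-0.5 -0.2  0.7] 18.2083
0 [-1.  -0.3  2.3] [-0.5 -0.2  0.7] 22.975
{}
24.2583
```

View pics/c2.png

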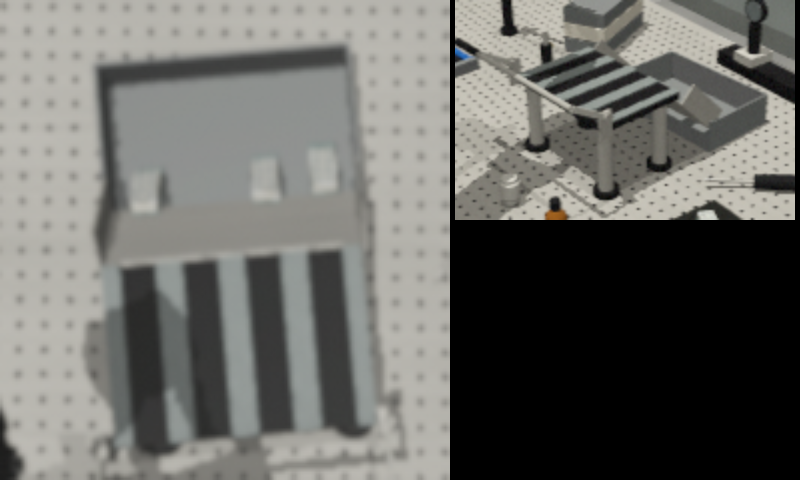

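All lanes are empty and three slides are at the foot of the chute, near crop (145,190), (265,178) and (322,170). I'll check from depth that they're really down in the bin.

Run:
```python
from r import *
d=dict(np.load("pics/top2.npz")); P=cloud(d).reshape(-1,3); im=d["img"].reshape(-1,3); s=np.c_[(P[:,:2]-C)@T,(P[:,:2]-C)@N,P[:,2]]
for y in(-.0825,-.0275,.0275,.0825):
    m=(abs(s[:,1]-y)<.008)
    print(y,[(int(k*1000),*[round(float(v)) for v in (np.median(s[b,2])*1000,np.median(im[b].max(1)))]) for k in np.arange(.07,.31,.008) for b in [m&(s[:,0]>=k)&(s[:,0]<k+.008)] if b.any()])
m=(abs(s[:,1])<.105)&(s[:,0]>.1)&(s[:,0]<.32)&(s[:,2]<.09)&(im.max(1)>165); print(m.sum())
```

```text
-0.0825 [(70, 140, 106), (78, 119, 153), (86, 108, 144), (94, 100, 140), (102, 90, 141), (110, 82, 141), (118, 74, 142), (126, 65, 144), (134, 55, 143), (142, 50, 155), (150, 57, 182), (158, 55, 176), (166, 47, 172), (174, 43, 174), (182, 37, 175), (190, 33, 172), (198, 9, 159), (206, 6, 146), (214, 4, 146), (222, 4, 146), (230, 5, 146), (238, 4, 146), (246, 4, 145), (254, 3, 145), (262, 4, 145), (270, 5, 145), (278, 8, 130), (286, 41, 80)]
-0.0275 [(70, 140, 105), (78, 118, 154), (86, 107, 144), (94, 100, 141), (102, 90, 142), (110, 82, 142), (118, 73, 143), (126, 64, 144), (134, 55, 143), (142, 59, 172), (150, 60, 173), (158, 55, 170), (166, 47, 168), (174, 42, 169), (182, 35, 170), (190, 31, 160), (198, 7, 147), (206, 5, 145), (214, 4, 145), (222, 4, 145), (230, 5, 145), (238, 5, 145), (246, 5, 145), (254, 4, 145), (262, 4, 145), (270, 5, 145), (278, 5, 132), (286, 41, 67)]
0.0275 [(70, 139, 96), (78, 120, 150), (86, 109, 144), (94, 99, 140), (102, 91, 141), (110, 81, 142), (118, 74, 143), (126, 67, 143), (134, 56, 142), (142, 47, 143), (158, 5, 145), (166, 4, 147), (174, 5, 147), (182, 4, 147), (190, 5, 146), (198, 7, 145), (206, 4, 145), (214, 5, 145), (222, 3, 145), (230, 5, 145), (238, 5, 145), (246, 3, 145), (254, 5, 145), (262, 5, 145), (270, 5, 145), (278, 5, 138), (286, 35, 82)]
0.0825 [(70, 140, 92), (78, 121, 152), (86, 108, 145), (94, 100, 140), (102, 92, 140), (110, 82, 141), (118, 76, 142), (126, 65, 143), (134, 55, 142), (142, 62, 185), (150, 60, 169), (158, 52, 166), (166, 46, 166), (174, 38, 165), (182, 31, 161), (190, 9, 154), (198, 5, 145), (206, 6, 145), (214, 3, 145), (222, 5, 145), (230, 5, 145), (238, 4, 145), (246, 5, 144), (254, 4, 144), (262, 6, 144), (270, 4, 144), (278, 5, 140), (286, 40, 73)]
349
```

The slides rest nose-down inside the bin. The bin starts at about station x 142, their centres are roughly 25 mm inside it and below its walls, and the lanes are empty. Now the first fresh slide, with a touch on the mat to find where the fingertips are.

```bash
cat >> r.py <<'E'
def nearest(d,p):
    return min(fresh(d),key=lambda f:np.hypot(f[0]-p[0],f[1]-p[1]))
def wrap(a): return (a+np.pi)%(2*np.pi)-np.pi
def plan(f,lane):
    "tool yaws for grasp and place, least wrist turn, both reachable"
    dy=wrap(yaw-f[2]); r=[]; j0=np.array(env.read_qpos())
    for a in (f[2],f[2]+np.pi):
        j=env.solve_ik([f[0],f[1],.06],q(a)); k=env.solve_ik(W(-.012,(-.0825,-.0275,.0275,.0825)[lane],.16),q(a+dy))
        if j is not None and k is not None: r.append((max(abs(j[5]-j0[5]),abs(k[5]-j[5])),a,a+dy,j[5],k[5]))
    return min(r)
GX=-.010   # grasp point along the slide
def touch(p,z0,z1,dz=.0007,lim=3.0):
    f0=env.read_force()[2]; z=z0
    while z>z1:
        z-=dz; env.move_linear([p[0],p[1],z],rate=.03)
        if env.read_force()[2]-f0>lim: break
    return np.array(env.read_tool_pos())[2],env.read_force()[2]-f0
def pick(f,psi,zg):
    g=np.array([*(np.array(f[:2])+GX*np.array([np.cos(f[2]),np.sin(f[2])])),.10])
    env.set_gripper(.5,effort=35); env.move_pose([*g[:2],.25],q(psi)); env.move_linear([*g[:2],.04],rate=.25)
    if zg is None:
        zt,F=touch(g,.012,-.006); zg=zt+.006; print("mat touch",zt,F)
    env.move_linear([*g[:2],zg],rate=.05); env.set_gripper(0.0)
    print("grip mm",env.read_grip_width()*85,env.read_grip_force())
    env.move_linear([*g[:2],.25],rate=.2); print("lifted",env.read_grip_width()*85)
    return zg
def place(lane,psi,zg,x=-.004):
    p=W(x+GX,(-.0825,-.0275,.0275,.0825)[lane],.25)
    env.move_pose(p,q(psi)); z=zg+.138
    env.move_linear([*p[:2],z+.012],rate=.2); env.move_linear([*p[:2],z+.002],rate=.05)
    print("set down",np.array(touch(p,z+.002,z-.004,.0006,2.0))-[z,0])
    env.set_gripper(.47); env.move_linear([*p[:2],.25],rate=.2)
E
python3 - <<'E'
from r import *
d=shot("top"); f=nearest(d,(.587,-.175)); print(np.round(f,4))
m,a,b,*j=plan(f,1); print(m,a,b,j)
zg=pick(f,a,None); np.save("zg.npy",zg); print("zg",zg,env.read_clock())
e=shot("side","side3"); cv2.imwrite("pics/s3.png",cv2.resize(e["img"][130:330,280:460],None,fx=3,fy=3)[:,:,::-1])
E
```

```text
[ 5.8690e-01 -1.7510e-01 -2.0314e+00  3.3420e+03  1.2170e+03  3.2800e+01
  5.8300e+01  5.7380e-01 -2.0240e-01]
1.710843049073065 1.110194 3.2386426576572216 [np.float64(0.0455621671959201), np.float64(-1.665280881877145)]
mat touch 0.013946455152444484 22.32499615428132
grip mm -0.04828348932674724 0.0
lifted 0.3718500958289738
zg 0.019946455152444482 30.6333
```

View pics/s3.png

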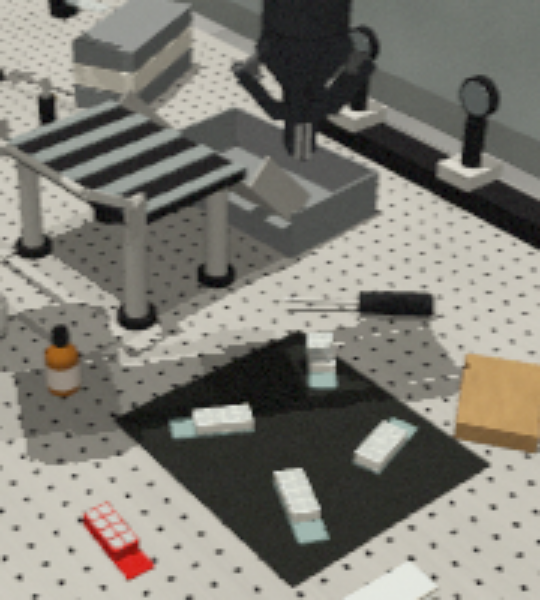

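The fingers closed on nothing. The slide now sits at about (387,250) in the full image, not (377,254), so it was knocked aside and a finger touched its block top. I'll measure again, this time also checking just before the descent.

Run:
```python
from r import *
print(env.read_tool_pos(),env.read_force(),env.read_clock())
env.move_pose(W(-.02,.05,.28),q(yaw+np.pi))
d=shot("top","top3"); F=fresh(d)
for f in F: print(np.round(f,4))
cv2.imwrite("pics/t3.png",cv2.resize(d["img"][110:250,220:470],None,fx=3,fy=3)[:,:,::-1]); print(env.read_clock())
```

```text
[ 0.59080972 -0.16595567  0.24862293] [-1.34301038  0.04786994 -1.30299275] 30.6833
[ 5.889e-01 -3.012e-01  3.122e-01  3.299e+03  1.174e+03  3.270e+01
  5.870e+01  6.173e-01 -2.927e-01]
[ 4.7660e-01 -1.8380e-01  2.6428e+00  3.3180e+03  1.3010e+03  3.1900e+01
  5.9200e+01  4.5090e-01 -1.7010e-01]
[ 4.7180e-01 -3.1580e-01 -1.9848e+00  3.3230e+03  1.0980e+03  3.2400e+01
  5.9000e+01  4.5920e-01 -3.4410e-01]
32.15
```

View pics/t3.png

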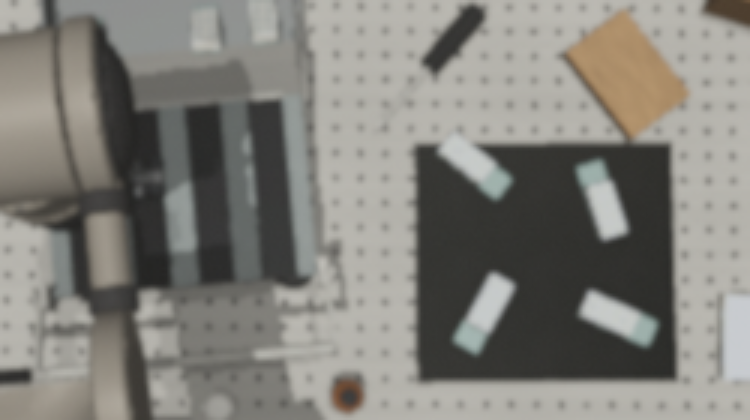

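The knocked slide now lies at crop (475,165), its tail just over the mat's far edge. The other three are unmoved, so I'll do them first.

Run:
```python
from r import *
d=shot("top"); f=nearest(d,(.4766,-.1838)); print(np.round(f[:3],4))
m,a,b,*j=plan(f,1); print(m,j)
zg=pick(f,a,None); np.save("zg.npy",zg); print("zg",zg,env.read_clock())
w=env.read_grip_width()*85
if w>20:
    place(1,b,zg); print(env.read_clock())
    env.move_pose(W(-.1,.2,.28),q(b))
    d=shot("top","top4"); print(tops(d)); cv2.imwrite("pics/t4.png",cv2.resize(d["img"][120:240,220:470],None,fx=3,fy=3)[:,:,::-1])
```

```text
[ 0.4765 -0.1837  2.6428]
3.0664633586580328 [np.float64(-1.5901514995226045), np.float64(1.4763118591354285)]
mat touch 0.0001423495714856643 8.770506736822306
grip mm 23.7044868041161 34.92906332015991
lifted 24.222935166871896
zg 0.006142349571485664 42.2917
set down [3.67177129e-05 4.88472994e+00]
47.8333
{1: (209, np.float64(-0.0452), np.float64(0.0114), np.float64(-0.0262), np.float64(0.1546))}
```

View pics/t4.png

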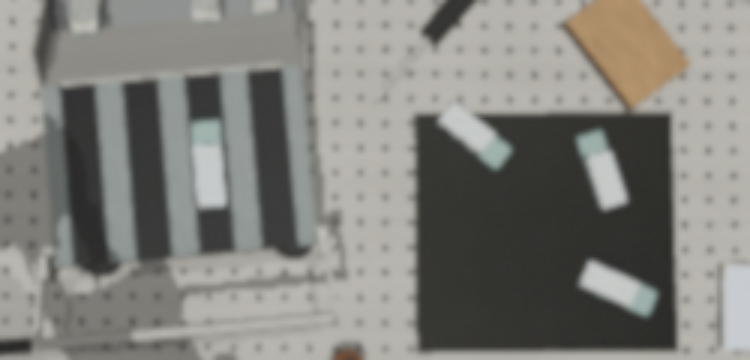

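The slide lies flat in lane 1 at crop (207,165), tab to the ledge, about 1 mm to the +y side. I'll correct for that and do the next two.

```bash
sed -i 's/p=W(x+GX,(-.0825,-.0275,.0275,.0825)\[lane\],.25)/p=W(x+GX,(-.0825,-.0275,.0275,.0825)[lane]-.001,.25)/' r.py
python3 - <<'E'
from r import *
zg=float(np.load("zg.npy")); d=shot("top")
for p,lane in(((.4718,-.3158),0),((.5889,-.3012),2)):
    f=nearest(d,p); print(lane,np.round(f[:3],4))
    if np.hypot(f[0]-p[0],f[1]-p[1])>.01: print("moved",len(fresh(d)))
    m,a,b,*j=plan(f,lane); pick(f,a,zg)
    if env.read_grip_width()*85<20: print("missed"); break
    place(lane,b,zg,-.003); print(env.read_clock())
    env.move_pose(W(-.1,.2,.28),q(b))
    d=shot("top","top5"); print(tops(d))
P=cloud(d); w=P[...,2]; reg=np.zeros(w.shape,bool); reg[140:190,355:405]=1
m=reg&(w>.0105)&(w<.024); print(m.sum(),P[m].mean(0))
r=cv2.minAreaRect((P[m][:,:2]*1000).astype(np.float32)); print(r)
hsv=cv2.cvtColor(d["img"],cv2.COLOR_RGB2HSV); t=reg&(hsv[...,1]>16)&(hsv[...,2]>110)&(abs(hsv[...,0].astype(int)-82)<12)
uv=np.argwhere(t)[:,::-1]; print("tab",len(uv),ray(d,uv,.0045).mean(0),uv.mean(0))
cv2.imwrite("pics/t5.png",cv2.resize(d["img"][120:240,220:470],None,fx=3,fy=3)[:,:,::-1])
E
```

```text
0 [ 0.4718 -0.3158 -1.9848]
grip mm 23.753949118516367 34.694557785987854
lifted 24.02180542255015
set down [4.98601070e-04 3.30152272e+00]
58.7583
{0: (201, np.float64(-0.041), np.float64(0.0117), np.float64(-0.0822), np.float64(0.1545)), 1: (201, np.float64(-0.0443), np.float64(0.0069), np.float64(-0.0262), np.float64(0.1549))}
2 [ 0.5888 -0.3012  0.3122]
grip mm 23.823055823891824 34.637954235076904
lifted 24.022042878225726
set down [5.71329195e-04 3.46902963e+00]
70.125
{0: (198, np.float64(-0.0411), np.float64(0.0114), np.float64(-0.0822), np.float64(0.1545)), 1: (204, np.float64(-0.0445), np.float64(0.0076), np.float64(-0.0263), np.float64(0.1546)), 2: (203, np.float64(-0.0407), np.float64(0.0116), np.float64(0.0278), np.float64(0.1545))}
163 [ 0.63024941 -0.16400486  0.01628783]
((649.030029296875, -142.51840209960938), (115.46484375, 26.231508255004883), 49.248939514160156)
tab 68 [ 0.60555061 -0.19741746  0.0045    ] [385.04411765 170.75      ]
```

View pics/t5.png

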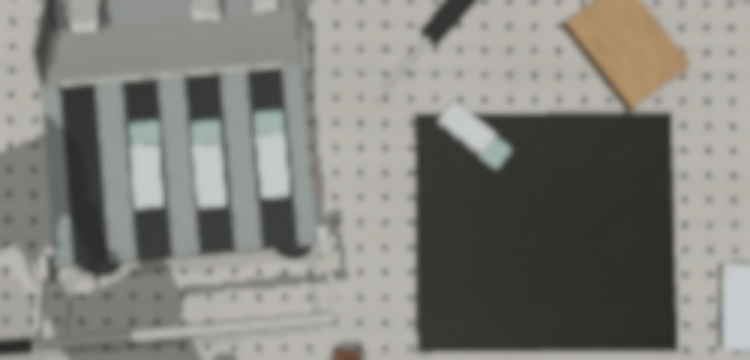

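Lanes 0, 1 and 2 are filled, and the last slide is unmoved at crop (475,135). My depth mask picked up the ball driver as well, so I'll keep only the largest component.

Run:
```python
from r import *
zg=float(np.load("zg.npy")); d=shot("top","top6")
P=cloud(d); w=P[...,2]; reg=np.zeros(w.shape,np.uint8); reg[145:190,360:405]=1
n,L,st,ce=cv2.connectedComponentsWithStats(reg*((w>.0095)&(w<.024)).astype(np.uint8),connectivity=4)
k=1+st[1:,4].argmax(); q_=P[L==k]; r=cv2.minAreaRect((q_[:,:2]*1000).astype(np.float32)); c=q_[:,:2].mean(0); print(len(q_),st[k],r,c)
hsv=cv2.cvtColor(d["img"],cv2.COLOR_RGB2HSV); t=(reg>0)&(hsv[...,1]>16)&(hsv[...,2]>110)&(abs(hsv[...,0].astype(int)-82)<12)
uv=np.argwhere(t)[:,::-1]; tb=ray(d,uv,.0045)[:,:2]; tb=np.median(tb,0)
b=cv2.boxPoints(r); e,f=b[1]-b[0],b[2]-b[1]; a=e if np.hypot(*e)>np.hypot(*f) else f; a=a/np.hypot(*a); a=a*np.sign(a@(tb-c))
print("tab",tb,np.hypot(*(tb-c)),"dir",np.arctan2(a[1],a[0]),np.arctan2(*(tb-c)[::-1]),"q PCA",np.linalg.svd(q_[:,:2]-c)[2][0])
```

```text
160 [366 154  19  18 160] ((628.3607177734375, -165.63694763183594), (53.78054428100586, 25.79471206665039), 51.237091064453125) [ 0.62823991 -0.16562876]
tab [ 0.60482509 -0.19730325] 0.039389424315831166 dir -2.2473373176502993 -2.2073708653720923 q PCA [-0.62836585 -0.77791796]
```

Run:
```python
from r import *
zg=float(np.load("zg.npy")); th=-2.247
f=(.6284+.011*np.cos(th),-.1656+.011*np.sin(th),th)
m,a,b,*j=plan(f,3); print(m,j); pick(f,a,zg)
if env.read_grip_width()*85>20:
    place(3,b,zg,-.003); print(env.read_clock())
    # move away on the +y side, look
    env.move_pose(W(-.15,.22,.30),q(b))
    d=shot("top","top7"); print(tops(d)); cv2.imwrite("pics/t7.png",cv2.resize(d["img"][60:260,180:480],None,fx=2.5,fy=2.5)[:,:,::-1])
print(env.read_clock())
```

```text
1.7587011947083075 [np.float64(0.2843205269802924), np.float64(-1.4743806677280151)]
grip mm 23.74114723713556 34.72645103931427
lifted 23.910916730951797
set down [6.36956292e-04 4.13886211e+00]
80.775
{0: (199, np.float64(-0.0406), np.float64(0.0111), np.float64(-0.0822), np.float64(0.1546)), 1: (206, np.float64(-0.0452), np.float64(0.0071), np.float64(-0.0266), np.float64(0.1546)), 2: (206, np.float64(-0.0408), np.float64(0.0114), np.float64(0.0277), np.float64(0.1545)), 3: (208, np.float64(-0.0426), np.float64(0.0097), np.float64(0.0823), np.float64(0.1547))}
81.6417
```

View pics/t7.png

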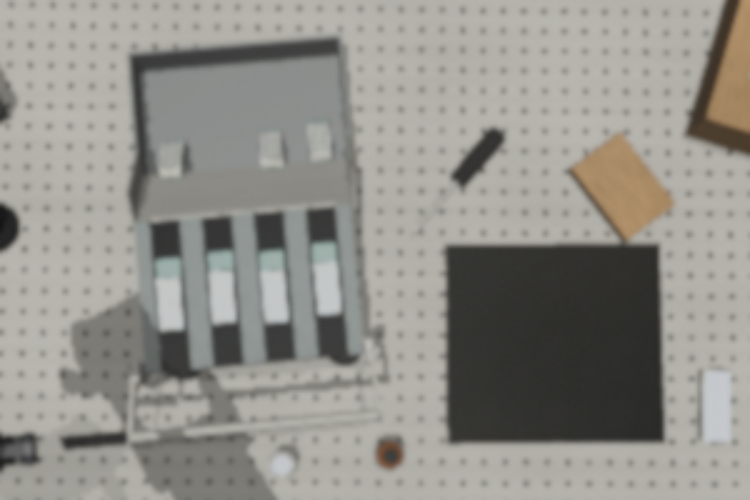

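All four fresh slides lie flat in their own lanes, tabs to the ledge, and the mat is empty. Swinging the bar down.

Run:
```python
from r import *
a0=2.6; p=grip_at(a0); up=p+[0,0,.09]; psi=best(up,yaw+np.pi/2)
env.set_gripper(.55,effort=25); env.move_pose(up,q(psi)); env.move_linear(p,rate=.1)
env.set_gripper(0.0); print("w",env.read_grip_width()*85,env.read_force())
F=swing(a0,-.02,13); print(*F,sep="\n"); print(env.read_tool_pos(),grip_at(0),env.read_grip_width()*85)
for a in (-.04,-.06):
    if env.read_force()[2]<12: env.move_linear(grip_at(a),rate=.03); print(a,env.read_force(),env.read_tool_pos()[2])
env.set_gripper(.55); t=np.array(env.read_tool_pos()); env.move_linear(t+[0,0,.1],rate=.2)
env.move_pose(W(-.15,.25,.30),q(psi))
d=shot("top","top8"); P=cloud(d).reshape(-1,3); s=np.c_[(P[:,:2]-C)@T,(P[:,:2]-C)@N,P[:,2]]
for lo,hi in((-.11,.11),(.14,.185)):
    m=(s[:,2]>.158)&(s[:,2]<.2)&(s[:,1]>lo)&(s[:,1]<hi)&(s[:,0]>-.05)&(s[:,0]<.05); print(m.sum(),np.median(s[m],0).round(4))
print({k:v for k,v in tops(d,.149,.158).items()}); e=shot("side","side8")
o=np.zeros((500,800,3),np.uint8); o[:,:400]=cv2.resize(d["img"][60:260,180:340],(400,500)); o[:300,400:]=cv2.resize(e["img"][140:260,250:410],(400,300)); cv2.imwrite("pics/t8.png",o[:,:,::-1]); print(env.read_clock())
```

```text
w 12.740052100556104 [ 3.57621742 -0.03902106  1.64207884]
[-3.5  0.2  1.9]
[-8.8 -0.4  8.1]
[-11.2  -0.2  14.8]
[-5.5 -0.8 10.5]
[-1.1  1.4  6. ]
[-1.5  1.6  4.8]
[2.  1.3 2.9]
[0.6 1.3 0.2]
[ 0.5  1.6 -0.2]
[ 0.7  2.9 -2.4]
[ 0.2  2.5 -0.9]
[ 1.3  1.9 -0.6]
[ 3.3  2.6 -0.5]
[0.55422351 0.26479599 0.14069831] [0.5533496  0.26467283 0.1423    ] 12.901292036827664
-0.04 [5.26150478 3.20764257 1.40635745] 0.13976487724264713
-0.06 [5.41803493 1.7228064  2.72873125] 0.1383660920749111
354 [-0.0117 -0.0021  0.1661]
93 [-0.0114  0.1623  0.1681]
{0: (156, np.float64(-0.041), np.float64(0.0116), np.float64(-0.0821), np.float64(0.1544)), 1: (150, np.float64(-0.0444), np.float64(0.0075), np.float64(-0.0264), np.float64(0.1547)), 2: (162, np.float64(-0.041), np.float64(0.0111), np.float64(0.0281), np.float64(0.1547)), 3: (164, np.float64(-0.043), np.float64(0.0094), np.float64(0.0824), np.float64(0.1545))}
91.4917
```

View pics/t8.png

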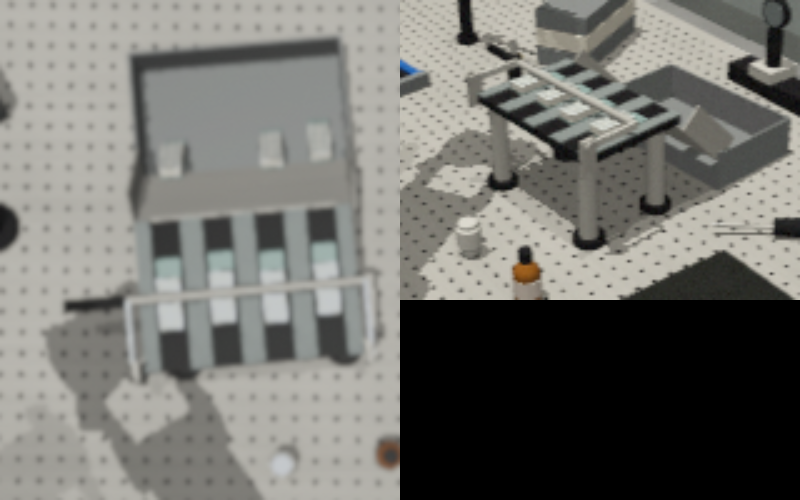

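The bar is level: its top is at 166 mm, so its centre is at 161 mm as expected. All four slides are undisturbed under it, and the gripper is clear.

```bash
python3 -c "
from plant import job; print(job.sign_off())"
```

```text
the job is handed in; nothing more can be done
None
```

Job handed in at about 91 s: three used slides pushed into the discard bin (they lean nose-down at the foot of the chute, tails still on its lower end), four fresh slides flat in their own lanes with tabs to the ledge, and the bar fully down; one fresh slide got knocked aside on the mat, and a finger pressed its block with about 22 N before I picked it up.

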